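Bring the screened test cell down from its stand and open it

TASK

The test run is over: lift the closed aluminium test cell by its black handle off the insulating stand, keep it upright with its lid on, and stand it on the blue mat. Then lift the lid off by its red knob and lay it, knob up, flat on the mat beside the cell. Set both down without dropping them, with neither hanging over the mat's edge (the cell's handle may), and leave the meter, the collar and the screwdriver where they are.

Things in the scene. Friction and masses are not known exactly. Their poses are not given: they have to be found in the camera images.
- cell: Round aluminium test cell (open can), 104 mm outside diameter, 75 mm high, wall 4 mm, about 0.32 kg, small steel socket on its +x side, closed by the loose lid. Origin: centre of its underside, z up. A straight level black handle runs along its own -x, 52 to 140 mm from the axis, 14 mm wide (along y), 22 mm tall (45 to 67 mm up). It starts on the stand, handle roughly towards the robot.
- handle_grip (a point): Point in the middle of the black handle's section, 95 mm from the cell's axis, 56 mm above its underside; axes as the cell's (x runs along the handle towards the can). A good place to pinch the handle across its 14 mm width from above.
- lid: Loose aluminium lid: disc 110 mm across, 5 mm thick; under it a plug 89 mm across, 8 mm deep (3.5 mm slack in the cell); on top a red knob 28 mm across, 36 mm high; 0.10 kg. Origin: centre of the plug's underside, z up; disc 8 to 13 mm, knob 13 to 49 mm above it. Seated, its origin is 67 mm above the cell's; on the mat it rests on its plug.
- knob_grip (a point): Point on the knob's axis, 36 mm above the lid's origin (23 mm above the disc's top): the height for the TCP when pinching the knob from above.
- stand: The insulating stand, fixed: a grey square plate 150 x 150 mm on four white posts, its top 80 mm above the bench. Origin: centre of its foot on the bench; axes along its sides.
- mat: The blue bench mat, fixed, 240 mm (its x) by 340 mm (its y), 3 mm thick. Origin: centre of its underside, on the bench. It lies to one side of the stand, left or right.
- meter: Bystander: yellow handheld multimeter lying face up, 85 x 170 x 36 mm (x, y, z); origin at the centre of its underside.
- collar: Bystander: aluminium collar, 84 mm outside diameter, 36 mm bore, 35 mm high; origin at the centre of its underside.
- driver: Bystander: screwdriver about 180 mm long lying along its own x.
Mind the look-alikes: they are no part of the job. What is shaped like the cell but yellow is not meant. What is shaped like the stand but pink is not meant.

How it is judged (in metres and radians):
On the way, in this order (a step that is already met when the one before it is completed fails the run):
1. the closed cell is lifted clear of the stand (z of cell in the frame of stand above 0.086 m and contact force between cell and stand below 0.05 N and z of lid in the frame of cell above 0.055 m and distance between lid and cell below 0.08 m), for 0.1 s.
2. the cell stands on the mat, let go, its lid still on (x of cell in the frame of mat between -0.074 and 0.074 m and y of cell in the frame of mat between -0.124 and 0.124 m and z of cell in the frame of mat below 0.008 m and angle between cell's own z axis and vertical below 0.07 rad and z of lid in the frame of cell above 0.06 m and distance between lid and cell below 0.075 m and contact force between the fingers and cell below 0.05 N), for 0.2 s.
At the end, for the whole second after the job is handed in: Cell upright (4 deg) on the mat, centre within 74 mm (mat x) and 124 mm (mat y) of the mat's centre; lid flat on the mat beside it, knob up (6 deg), centre within 80 and 130 mm of the mat's centre, not touching the cell; both released and at rest (x of cell in the frame of mat between -0.074 and 0.074 m and y of cell in the frame of mat between -0.124 and 0.124 m and z of cell in the frame of mat below 0.008 m and angle between cell's own z axis and vertical below 0.07 rad and x of lid in the frame of mat between -0.08 and 0.08 m and y of lid in the frame of mat between -0.13 and 0.13 m and z of lid in the frame of mat below 0.009 m and angle between lid's own z axis and vertical below 0.1 rad and contact force between each of lid, the fingers and cell below 0.05 N and contact force between the fingers and lid below 0.05 N and linear speed of each of cell, lid below 0.03 m/s).
It fails at once if the cell is tipped more than 23 degrees (angle between cell's own z axis and vertical above 0.4 rad).
It fails at once if the cell is dropped (moves faster than 0.5 m/s while not held, a fall of about 13 mm) (contact force between the fingers and cell below 0.05 N and linear speed of cell above 0.5 m/s).
It fails at once if the lid is dropped (moves faster than 0.5 m/s while neither it nor the cell is held) (contact force between the fingers and cell below 0.05 N and contact force between the fingers and lid below 0.05 N and linear speed of lid above 0.5 m/s).
It fails at once if the meter, the collar or the screwdriver is moved by more than 20 mm (distance of any of meter, collar, driver from where it was at the start of the episode above 0.02 m).
It also fails if it takes over 61 s, if anything falls off the work surface, if the arm or the gripper's body presses on something with over 40 N, if the wrist force passes 120 N, or if a joint passes its speed limit or range.

ROBOT

A 6-joint arm with a two-finger parallel gripper is mounted at the origin on the work surface. World frame = base frame: x ahead of the robot, y to its left, z up, the work surface at z = 0. Lengths are in mm, angles in degrees, forces in N, time in s.
With the tool pointing down it reaches from about 300 to 850 mm from the base axis. Payload 4.2 kg.
Tool frame: the origin (TCP) lies between the finger pads, 19 mm behind the fingertips; this is the grasp point; z points along the fingers, y is the line along which they close (so a half turn about z gives the same grasp; the last joint's range is limited). The gripper opens to 91 mm and grips with 3 to 60 N. Pads are 32 mm wide; open, the fingers measure 118 mm over their backs; the gripper's body (76 mm by 178 mm) begins 60 mm behind the grasp point.
Start: joints at [72.708, 18.312, 89.639, -0, 72.044, -1.146], TCP at [159.9, 552.334, 232.776] pointing down, gripper open.
Joint ranges: [-177.97, 177.97], [-48.28, 115.42], [12.27, 149.76], [-77.06, 257.06], [2.81, 150.46], [-146.56, 146.56]. Speed limits (degrees/s): [147.25, 147.25, 180, 180, 180, 180].

INTERFACE

Orientations are given as [roll, pitch, yaw] about the fixed x, y, z axes, in that order (R = Rz(yaw) Ry(pitch) Rx(roll)).
In Python, from workcell import env, optics gives the robot as it stands. The module is installed in compiled form; this text tells all that it offers.
- The arm moves only by the tool send_rows, never from a script. Its argument "targets" is a list that holds one entry, the list of rows, each a list of 7 numbers: the turn, a rotation vector about the world's x, y, z scaled (see below), then the shift along the world's x, y, z scaled (see below), then the closure, from -1 (fully open) to 1 (shut). In form: [[[rx, ry, rz, x, y, z, gripper], ...]]. A call has 1 to 12 rows; each row shifts and turns the commanded pose from where the row before left it; what a row does not reach is not made up. The controller multiplies each number of a shift by 0.2 m and each number of a turn by pi/2 rad. A row lasts 1/10 s, in which the tool goes at most 50 mm and 8.59 degrees, less where a joint would pass 70% of its speed; a pose out of reach is approached as far as the arm can. A call with a number of a shift or a turn outside -1 to 1 is refused whole. A call with a gripper value outside its range is refused whole. The fingers move at their own pace and stop on an object; "grip_force" is the grip in N (left out, the last holds). Time passes only in rows, so rows that do not move let the fingers close. It gives the time, the measured TCP pose, the force, the opening and the grip force at its end, in the units of the state.
- env.state(): the state, without advancing time (a new reading comes with each control period).
- optics.grab_frame(name): name is "scene" or "side" or "wrist"; returns (picture, depth): 480x640x3 uint8, red, green, blue; 480x640 float32, mm along the optical axis (not along the pixel's ray), 0 where there is no reading.
- optics.camera_info(name): a dict with "camera_matrix" (3x3 intrinsics, pixels), "R" (3x3) and "t" (3): a world point X has camera coordinates R X + t; the wrist camera has in their place "mount" (4x4, takes a point from camera to tool coordinates, whose origin is the TCP and whose axes are the flange's). Camera axes: x right, y down, z forward; pixel columns grow to the right and rows downward; lengths in mm; the calibration is good to about 2 mm. The wrist camera is an equidistant fisheye: a pixel r from the principal point sees the ray r / f radians off the axis. A picture is of the moment at which its call begins: read the wrist's pose just before it. camera_info takes no time and is no camera call.
- env.job_done(): hands the job in; it is judged then, once.
Trained networks look in the newest picture that a camera, given by its name, has taken for a name from the list of things; names that differ only in an ending like _2 or _b are one class to them, and where a whole thing is asked for, a point or a joint stands for the part that bears it (a point fixed in the world has none). Each returns a list of dicts, best first, with "conf" (0 to 1); they miss things now and then, are a little off and sometimes report something else, mostly with a low value. They report only what shows in the picture. A call takes as long as a camera call. They do not tell look-alikes from the thing itself.
- optics.silhouettes(camera, name): "mask" (480x640 bool, what is visible of it) and "at" ([column, row] in pixels, amid what is visible of it).
- optics.place_of(camera, name): "at" ([column, row] in pixels: a listed point, or the origin of a listed thing).
The state is a dict: "time_s": time; "qpos": joint angles; "qvel": joint speeds; "effort": joint torques, N m; "ee_pos": TCP position; "ee_rot": TCP orientation; "force": force on the tool from outside, world axes, zero at the start; "torque": the same for the moment, N m; "gripper_width": finger opening in mm; "gripper_force": force on a finger pad.
Only numpy, scipy, OpenCV 4.12 (cv2) and the standard library are available. Lean on these libraries where they do the work, as an engineer would, in place of code of your own. Each camera call takes 0.05 s, during which the arm holds its last target. There are 200 camera calls.

## Working session

There is one attempt and no reset: what is moved stays moved. The work goes in short steps, Python scripts to look and compute and a tool call to move; the robot and the scene stay as the last step left them, time stands still between calls to the robot, and variables do not carry over. Pictures are saved under pics/ and viewed, at most 10 in all, crops included, and the job is handed in when it is done.

Besides the shell and the picture viewer there is one more tool, called by a JSON object that holds its "api" and its "payload", one argument or row to a line. send_rows: Moves the arm, as the interface text tells. Its arguments: {"type":"object","properties":{"targets":{"type":"array"},"grip_force":{"type":"number"}},"required":["targets"]}

```bash
mkdir -p pics; cat > h.py <<'E'
import numpy as np, cv2
from workcell import env, optics
def world(cam,u,v,d):
    c=optics.camera_info(cam);K=np.array(c["camera_matrix"]);p=np.linalg.inv(K)@[u,v,1]*d
    return np.array(c["R"]).T@(p-np.array(c["t"]))
def onplane(cam,u,v,z):
    c=optics.camera_info(cam);K=np.array(c["camera_matrix"]);R=np.array(c["R"]).T
    r=R@np.linalg.inv(K)@[u,v,1];o=-R@np.array(c["t"]);return o+r*(z-o[2])/r[2]
E
python3 - <<'E'
from h import *
ims=[]
for cam in("scene","side"):
    im,d=optics.grab_frame(cam);np.save(f"{cam}_d.npy",d);cv2.imwrite(f"pics/{cam}.png",im[...,::-1]);
    for n in("cell","handle_grip","lid","stand","mat","meter","collar","driver"):
        for r in optics.silhouettes(cam,n):
            if r["conf"]<.3: continue
            m=r["mask"]&(d>0);v,u=np.nonzero(m)
            if len(u)==0: continue
            c=optics.camera_info(cam)
            P=np.linalg.inv(np.array(c["camera_matrix"]))@np.vstack([u,v,np.ones(len(u))])*d[v,u]
            P=np.array(c["R"]).T@(P-np.array(c["t"])[:,None])
            print(cam,n,round(r["conf"],2),np.round(r["at"]),"lo",np.percentile(P,2,axis=1).round(),"hi",np.percentile(P,98,axis=1).round())
print(env.state()["time_s"])
E
```

```text
scene cell 0.98 [266. 205.] lo [ 162. -317.    3.] hi [ 372. -197.   80.]
scene cell 0.62 [288. 252.] lo [ 409. -235.   84.] hi [ 583. -138.  154.]
scene handle_grip 0.75 [288. 250.] lo [ 403. -235.   84.] hi [ 583. -137.  154.]
scene handle_grip 0.63 [260. 209.] lo [ 201. -320.    5.] hi [ 375. -200.   82.]
scene lid 0.79 [295. 223.] lo [ 473. -234.  152.] hi [ 574. -136.  198.]
scene stand 0.74 [303. 270.] lo [ 467. -255.    4.] hi [ 606. -105.   86.]
scene stand 0.57 [160. 221.] lo [ 282. -601.    7.] hi [ 434. -447.   85.]
scene mat 0.75 [474. 291.] lo [416.  73.   1.] hi [654. 398.   9.]
scene meter 0.58 [375. 347.] lo [719. -94.   7.] hi [802.  68.  47.]
scene driver 0.95 [244. 358.] lo [ 665. -291.    1.] hi [ 841. -255.   29.]
side cell 0.93 [306. 246.] lo [ 398. -230.   82.] hi [ 573. -135.  151.]
side cell 0.9 [407. 254.] lo [ 204. -351.    1.] hi [ 362. -198.   77.]
side cell 0.74 [302. 227.] lo [ 472. -457.    2.] hi [ 570. -136.  197.]
side handle_grip 0.81 [307. 246.] lo [ 396. -232.   81.] hi [ 576. -135.  151.]
side handle_grip 0.57 [412. 258.] lo [ 205. -310.    6.] hi [ 358. -198.   76.]
side lid 0.55 [301. 225.] lo [ 472. -374.    4.] hi [ 573. -135.  197.]
side stand 0.71 [296. 270.] lo [ 449. -245.    1.] hi [ 603. -102.   84.]
side stand 0.61 [377. 184.] lo [ 275. -604.    3.] hi [ 429. -445.   84.]
side stand 0.53 [308. 245.] lo [ 394. -386.    1.] hi [ 577. -135.  153.]
side mat 0.87 [266. 425.] lo [411.  70.   0.] hi [649. 308.   7.]
side meter 0.73 [183. 317.] lo [710. -91.   9.] hi [795.  72.  45.]
side collar 0.78 [157. 386.] lo [710. 120.   2.] hi [788. 197.  38.]
side collar 0.69 [304. 226.] lo [ 471. -230.  158.] hi [ 568. -135.  197.]
side driver 0.93 [203. 239.] lo [ 672. -284.    3.] hi [ 837. -257.   27.]
0.9
```

View pics/scene.png

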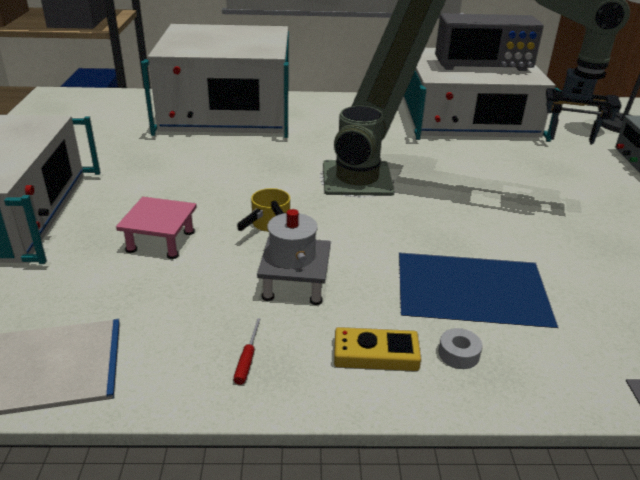

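View pics/side.png

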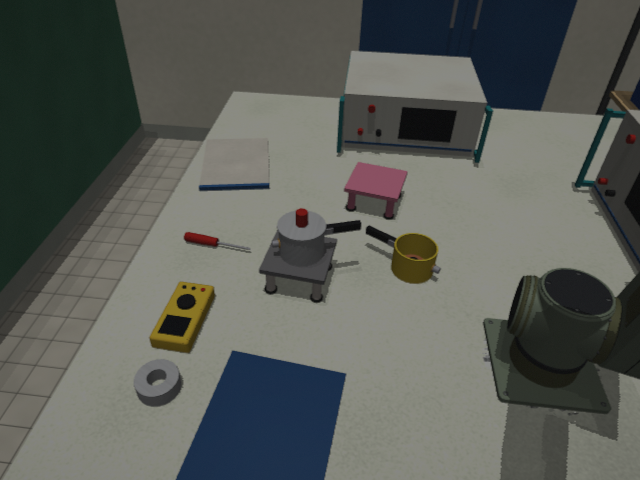

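The scene picture shows two can shapes. The aluminium can with the red-knobbed lid, on the grey stand, is at (292,240). The open yellow can on the bench is at (270,208). There are also two stands: grey at (297,262) and pink at (158,218). The aluminium can on the grey stand fits the description. I'll confirm it in a crop and measure the handle and mat.

```bash
python3 - <<'E'
from h import *
for cam in("side","scene"):
    im=cv2.imread(f"pics/{cam}.png");d=np.load(f"{cam}_d.npy")
    v,u=np.nonzero(d>0);c=optics.camera_info(cam)
    P=(np.array(c["R"]).T@(np.linalg.inv(np.array(c["camera_matrix"]))@np.vstack([u,v,np.ones(len(u))])*d[v,u]-np.array(c["t"])[:,None])).T
    col=im[v,u].astype(int)
    box=(P[:,0]>340)&(P[:,0]<464)&(P[:,1]>-300)&(P[:,1]<-120)&(P[:,2]>115)&(P[:,2]<160)
    H=P[box];print(cam,"handle n",len(H))
    if len(H)>5:
        vx,vy,x,y=cv2.fitLine(H[:,:2].astype(np.float32),cv2.DIST_HUBER,0,.01,.01).ravel()
        print(vx,vy,x,y,H.min(0).round(),H.max(0).round(), np.median(H[:,2]))
    knob=(col[:,2]>100)&(col[:,1]<60)&(P[:,2]>160)&(P[:,2]<215)
    print("knob",P[knob].min(0).round(),P[knob].max(0).round())
    top=(P[:,2]>156)&(P[:,2]<168)&(np.hypot(P[:,0]-520,P[:,1]+184)<75)
    print("lid circle",cv2.minEnclosingCircle(P[top][:,:2].astype(np.float32)))
    mat=(col[:,0]>70)&(col[:,2]<60)&(abs(P[:,2])<15)&(P[:,1]>0)&(P[:,1]<450)&(P[:,0]>350)&(P[:,0]<700)
    print("mat",cv2.minAreaRect(P[mat][:,:2].astype(np.float32)))
    print("axes",np.array(c["t"]).round())
cv2.imwrite("pics/crop.png",cv2.resize(cv2.imread("pics/side.png")[190:310,240:400],None,fx=4,fy=4,interpolation=cv2.INTER_CUBIC))
E
```

```text
side handle n 347
0.930896 0.36528438 425.8347 -217.17876 [ 388. -239.  126.] [ 464. -195.  152.] 142.95064167843475
knob [ 380. -816.  172.] [ 534. -177.  200.]
lid circle ((520.736572265625, -187.8561553955078), 56.56481170654297)
mat ((530.161376953125, 199.62942504882812), (273.938232421875, 240.07899475097656), 83.68975830078125)
axes [ 473.  262. 1015.]
scene handle n 117
0.91064054 0.41319945 420.99393 -226.81819 [ 390. -239.  131.] [ 455. -209.  153.] 148.22944269954627
knob [-307. -818.  167.] [536. 324. 200.]
lid circle ((522.472900390625, -185.44818115234375), 58.69350814819336)
mat ((534.869384765625, 235.2203369140625), (338.29937744140625, 246.4001007080078), 83.3834228515625)
axes [ 119. -155. 1870.]
```

View pics/crop.png

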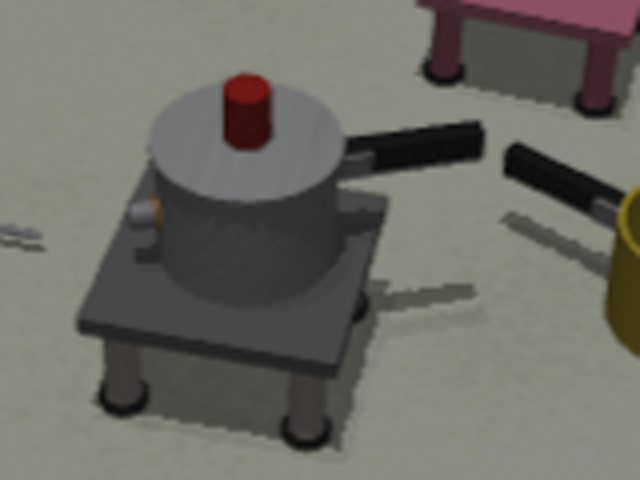

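The crop confirms it: aluminium can with red knob and lid on the grey stand, and its black handle pointing to the right, ending at crop (480,140). The yellow can is at the right edge. The cell axis is at about (522,-185), with the handle yaw at about 21°, so the grip point is about (434,-220,136).

```bash
python3 - <<'E'
from h import *
s=env.state();print(s["ee_pos"],s["ee_rot"],s["force"])
c=optics.camera_info("wrist");print(c)
E
```

```text
[159.89571902 552.34209205 232.79263273] [1.79993787e+02 8.65798850e-05 1.63854863e+02] [-0.09211954  0.12802968  0.51512899]
{'camera_matrix': array([[371.64829954,   0.        , 320.12294138],
       [  0.        , 371.64829954, 239.16364588],
       [  0.        ,   0.        ,   1.        ]]), 'mount': array([[-6.88153292e-04, -9.70129178e-01, -2.42587932e-01,
         6.87120213e+01],
       [ 9.99999666e-01, -7.74447416e-04,  2.60363211e-04,
        -3.02054976e-01],
       [-4.40457544e-04, -2.42587672e-01,  9.70129387e-01,
        -1.51571202e+02],
       [ 0.00000000e+00,  0.00000000e+00,  0.00000000e+00,
         1.00000000e+00]])}
```

{"api": "send_rows", "payload": {
  "targets": [
    [[0,0,-0.079,0.137,-0.193,0.005,-1],[0,0,-0.079,0.137,-0.193,0.005,-1],[0,0,-0.079,0.137,-0.193,0.005,-1],[0,0,-0.079,0.137,-0.193,0.005,-1],[0,0,-0.079,0.137,-0.193,0.005,-1],[0,0,-0.079,0.137,-0.193,0.005,-1],[0,0,-0.079,0.137,-0.193,0.005,-1],[0,0,-0.079,0.137,-0.193,0.005,-1],[0,0,-0.079,0.137,-0.193,0.005,-1],[0,0,-0.079,0.137,-0.193,0.005,-1]]
  ],
  "grip_force": 60
}}

```text
time_s: 1.9
ee_pos: [434.8, 164.6, 243.2]
ee_rot: [179.9, -0.0, 92.5]
force: [0.2, 0.8, 0.9]
gripper_width: 91.2
gripper_force: 0.0
```

{"api": "send_rows", "payload": {
  "targets": [
    [[0,0,-0.079,0,-0.193,0.005,-1],[0,0,-0.079,0,-0.193,0.005,-1],[0,0,-0.079,0,-0.193,0.005,-1],[0,0,-0.079,0,-0.193,0.005,-1],[0,0,-0.079,0,-0.193,0.005,-1],[0,0,-0.079,0,-0.193,0.005,-1],[0,0,-0.079,0,-0.193,0.005,-1],[0,0,-0.079,0,-0.193,0.005,-1],[0,0,-0.079,0,-0.193,0.005,-1],[0,0,-0.079,0,-0.193,0.005,-1],[0,0,0,0,0,0,-1],[0,0,0,0,0,0,-1]]
  ]
}}

```text
time_s: 3.1
ee_pos: [433.7, -220.0, 252.6]
ee_rot: [-180.0, 0.0, 21.6]
force: [0.0, 1.1, 0.4]
gripper_width: 91.3
gripper_force: 0.0
```

```bash
cat >> h.py <<'E'
from scipy.spatial.transform import Rotation as Ro
def wristcloud():
    s=env.state();im,d=optics.grab_frame("wrist");c=optics.camera_info("wrist");K=c["camera_matrix"]
    v,u=np.mgrid[:480,:640];a=(u-K[0,2])/K[0,0];b=(v-K[1,2])/K[1,1];t=np.hypot(a,b)+1e-9
    X=np.stack([np.tan(t)*a/t,np.tan(t)*b/t,np.ones_like(a)],-1)*d[...,None]
    M=c["mount"];R=Ro.from_euler("xyz",s["ee_rot"],degrees=True).as_matrix()
    W=(X@M[:3,:3].T+M[:3,3])@R.T+s["ee_pos"]
    ok=(d>0)&(t<1.2); return im,W,ok
E
python3 - <<'E'
from h import *
im,W,ok=wristcloud();cv2.imwrite("pics/w1.png",im[...,::-1])
P=W[ok]
r=np.hypot(P[:,0]-522,P[:,1]+185)
H=P[(P[:,2]>138)&(P[:,2]<158)&(r>68)&(r<150)&(P[:,0]<480)]
print(len(H),cv2.minAreaRect(H[:,:2].astype(np.float32)),np.median(H[:,2]),cv2.fitLine(H[:,:2].astype(np.float32),cv2.DIST_HUBER,0,.01,.01).ravel())
T=P[(P[:,2]>154)&(P[:,2]<167)&(r<70)];print("lid",cv2.minEnclosingCircle(T[:,:2].astype(np.float32)),np.median(T[:,2]))
E
```

```text
1871 ((425.955078125, -224.69583129882812), (73.365234375, 19.215782165527344), 22.00170135498047) 146.36495633683876 [ 9.4125187e-01  3.3770534e-01  4.2714877e+02 -2.2313686e+02]
lid ((521.0468139648438, -188.58322143554688), 55.05503463745117) 159.57989125093385
```

View pics/w1.png

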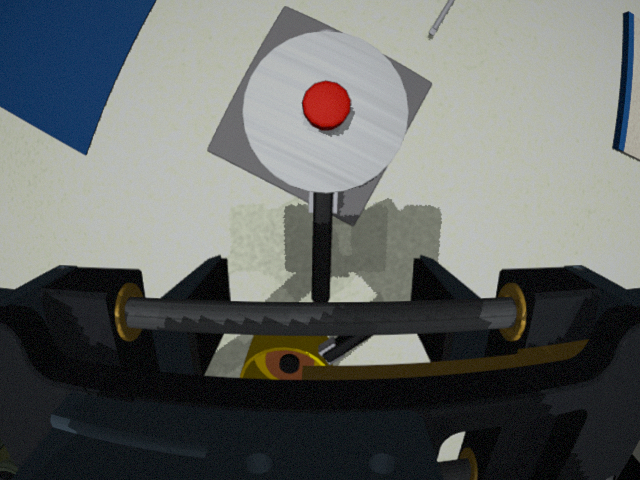

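The wrist picture shows the silver lid with its red knob at (326,105). The black handle is upright at columns 313–331, so it sits centred between the fingers. I'll correct by 1–2 mm, descend and pinch.

{"api": "send_rows", "payload": {
  "targets": [
    [[0,0,-0.01,-0.01,-0.005,-0.1,-1],[0,0,0,0,0,-0.12,-1],[0,0,0,0,0,-0.12,-1],[0,0,0,0,0,-0.12,-1],[0,0,0,0,0,-0.08,-1],[0,0,0,0,0,-0.043,-1],[0,0,0,0,0,0,-1],[0,0,0,0,0,0,-0.5],[0,0,0,0,0,0,0],[0,0,0,0,0,0,0.3],[0,0,0,0,0,0,0.5],[0,0,0,0,0,0,0.6]]
  ]
}}

```text
time_s: 4.35
ee_pos: [432.0, -220.8, 136.5]
ee_rot: [180.0, -0.0, 20.7]
force: [-0.6, -0.1, 0.8]
gripper_width: 54.3
gripper_force: 0.0
```

{"api": "send_rows", "payload": {
  "targets": [
    [[0,0,0,0,0,0,0.7],[0,0,0,0,0,0,0.8],[0,0,0,0,0,0,1],[0,0,0,0,0,0,1],[0,0,0,0,0,0,1],[0,0,0,0,0,0,1]]
  ]
}}

```text
time_s: 4.95
ee_pos: [432.0, -220.8, 136.2]
ee_rot: [180.0, -0.0, 20.8]
force: [1.3, -0.1, -0.3]
gripper_width: 13.7
gripper_force: 60.0
```

Gripped at 13.7 mm. I'll lift slowly.

{"api": "send_rows", "payload": {
  "targets": [
    [[0,0,0,0,0,0.02,1],[0,0,0,0,0,0.03,1],[0,0,0,0,0,0.05,1],[0,0,0,0,0,0.08,1],[0,0,0,0,0,0.08,1],[0,0,0,0,0,0.05,1],[0,0,0,0,0,0.03,1],[0,0,0,0,0,0,1],[0,0,0,0,0,0,1]]
  ]
}}

```text
time_s: 5.85
ee_pos: [431.5, -220.5, 203.7]
ee_rot: [-180.0, 0.0, 20.8]
force: [-0.6, 1.1, -4.6]
gripper_width: 13.5
gripper_force: 60.0
```

```bash
cat > tilt.py <<'E'
from h import *
s=env.state();im,W,ok=wristcloud();P=W[ok]
c=np.array(s["ee_pos"]);y=np.radians(s["ee_rot"][2]);ax=c[:2]+95*np.array([np.cos(y),np.sin(y)])
r=np.hypot(P[:,0]-ax[0],P[:,1]-ax[1]);T=P[(r>22)&(r<45)&(abs(P[:,2]-c[2]-24)<25)]
A=np.c_[T[:,:2]-ax,np.ones(len(T))];k=np.linalg.lstsq(A,T[:,2],rcond=None)[0]
g=k[:2];print("lid z",k[2],"rel tcp",k[2]-c[2],"slope deg along handle/across",np.degrees([g@[np.cos(y),np.sin(y)],g@[-np.sin(y),np.cos(y)]]),len(T))
T=P[(r<70)&(abs(P[:,2]-k[2])<6)];print("circle",cv2.minEnclosingCircle(T[:,:2].astype(np.float32)),"ax",ax,s["ee_pos"],s["force"],s["time_s"])
cv2.imwrite("pics/tilt.png",im[...,::-1])
E
python3 tilt.py
python3 - <<'E'
from h import *
for cam in("scene","side"):
    im,d=optics.grab_frame(cam);v,u=np.nonzero(d>0);c=optics.camera_info(cam)
    P=(np.array(c["R"]).T@(np.linalg.inv(c["camera_matrix"])@np.vstack([u,v,np.ones(len(u))])*d[v,u]-np.array(c["t"])[:,None])).T
    col=im[v,u].astype(int);m=(col[:,2]>70)&(col[:,0]<60)&(abs(P[:,2])<15)&(P[:,1]>0)&(P[:,1]<450)&(P[:,0]>350)&(P[:,0]<700)
    print(cam,cv2.boxPoints(cv2.minAreaRect(P[m][:,:2].astype(np.float32))).round())
E
```

```text
lid z 226.73871563369792 rel tcp 23.047669865505355 slope deg along handle/across [-0.2947357   0.10261653] 29023
circle ((520.3670043945312, -186.7702178955078), 55.30079650878906) ax [ 520.30670709 -186.79000606] [ 431.47220024 -220.45646405  203.69104577] [-0.56080749  1.11483637 -4.6268987 ] 5.85
scene [[393.  81.]
 [637.  54.]
 [674. 390.]
 [430. 417.]]
side [[396.  77.]
 [634.  50.]
 [664. 322.]
 [426. 348.]]
```

The cell is lifted and level. The mat centre is at about (533,235) with yaw about -6°. The targets are the cell at (524,157) and the lid at (542,312).

{"api": "send_rows", "payload": {
  "targets": [
    [[0,0,0,0,0.05,0,1],[0,0,0,0,0.1,0,1],[0,0,0,0,0.15,0,1],[0,0,0,0.005,0.18,0,1],[0,0,0,0.005,0.2,0,1],[0,0,0,0.005,0.2,0,1],[0,0,0,0.005,0.2,0,1],[0,0,0,0,0.2,0,1],[0,0,0,0,0.18,0,1],[0,0,0,0,0.13,0,1],[0,0,0,0,0.09,0,1],[0,0,0,0,0.04,0,1]]
  ]
}}

```text
time_s: 7.2
ee_pos: [435.1, 125.3, 203.9]
ee_rot: [-179.9, 0.1, 20.9]
force: [-0.5, -0.0, -4.5]
gripper_width: 14.0
gripper_force: 60.0
```

{"api": "send_rows", "payload": {
  "targets": [
    [[0,0,0,0,0,-0.05,1],[0,0,0,0,0,-0.1,1],[0,0,0,0,0,-0.12,1],[0,0,0,0,0,-0.12,1],[0,0,0,0,0,-0.1,1],[0,0,0,0,0,-0.08,1],[0,0,0,0,0,-0.05,1],[0,0,0,0,0,-0.03,1],[0,0,0,0,0,-0.02,1],[0,0,0,0,0,0,1]]
  ]
}}

```text
time_s: 8.2
ee_pos: [435.9, 123.2, 70.1]
ee_rot: [180.0, 0.0, 20.7]
force: [-0.2, 0.7, -4.8]
gripper_width: 13.8
gripper_force: 60.0
```

```bash
python3 tilt.py
```

```text
lid z 93.21189524794399 rel tcp 23.124533120534636 slope deg along handle/across [-0.24516906  0.05514505] 29070
circle ((524.561279296875, 156.92604064941406), 55.233177185058594) ax [524.79349703 156.79049122] [435.9470073  123.15566904  70.08736213] [-0.24970697  0.70622327 -4.79817369] 8.2
```

View pics/tilt.png

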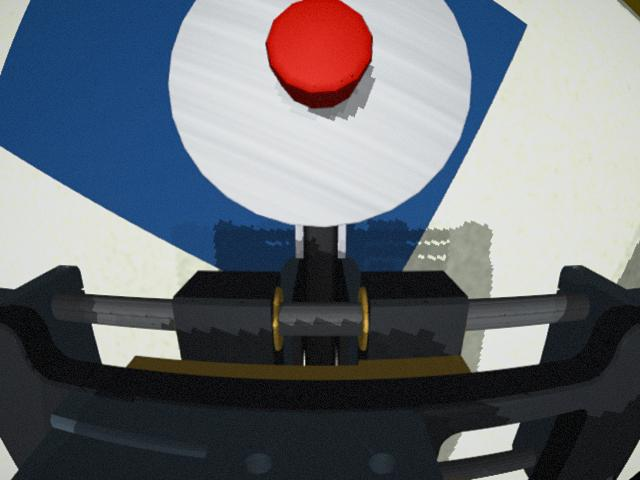

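The wrist picture shows the lid seated, with the knob at (320,50) and the cell over the near corner area of the blue mat. I'll lower the last ~10 mm gently.

{"api": "send_rows", "payload": {
  "targets": [
    [[0,0,0,0,0,-0.015,1],[0,0,0,0,0,-0.015,1],[0,0,0,0,0,-0.01,1],[0,0,0,0,0,0,1]]
  ]
}}

```text
time_s: 8.65
ee_pos: [435.7, 123.3, 62.0]
ee_rot: [180.0, 0.0, 20.8]
force: [-0.0, 0.4, -5.1]
gripper_width: 13.5
gripper_force: 60.0
```

{"api": "send_rows", "payload": {
  "targets": [
    [[0,0,0,0,0,-0.005,1],[0,0,0,0,0,0,1]]
  ]
}}

```text
time_s: 8.85
ee_pos: [435.9, 123.4, 61.1]
ee_rot: [180.0, 0.0, 20.8]
force: [0.2, -0.2, -5.4]
gripper_width: 13.3
gripper_force: 60.0
```

{"api": "send_rows", "payload": {
  "targets": [
    [[0,0,0,0,0,-0.005,1],[0,0,0,0,0,0,1]]
  ]
}}

```text
time_s: 9.05
ee_pos: [435.9, 123.3, 60.1]
ee_rot: [180.0, 0.0, 20.8]
force: [1.5, 0.1, -4.9]
gripper_width: 13.5
gripper_force: 60.0
```

{"api": "send_rows", "payload": {
  "targets": [
    [[0,0,0,0,0,-0.005,1],[0,0,0,0,0,0,1]]
  ]
}}

```text
time_s: 9.25
ee_pos: [436.0, 123.3, 59.3]
ee_rot: [180.0, -0.0, 20.8]
force: [-0.6, 0.2, -2.6]
gripper_width: 13.7
gripper_force: 60.0
```

{"api": "send_rows", "payload": {
  "targets": [
    [[0,0,0,0,0,-0.004,1],[0,0,0,0,0,0,1]]
  ]
}}

```text
time_s: 9.45
ee_pos: [436.0, 123.3, 59.1]
ee_rot: [180.0, -0.0, 20.8]
force: [-2.2, -1.6, 4.6]
gripper_width: 13.6
gripper_force: 60.0
```

The cell is on the mat. I'll release, rise and go above the knob.

{"api": "send_rows", "payload": {
  "targets": [
    [[0,0,0,0,0,0,0.6],[0,0,0,0,0,0,0.4],[0,0,0,0,0,0,0],[0,0,0,0,0,0,-0.5],[0,0,0,0,0,0,-1],[0,0,0,0,0,0,-1],[0,0,0,0,0,0.05,-1],[0,0,0,0,0,0.15,-1],[0,0,0,0,0,0.2,-1],[0,0,0,0,0,0.2,-1],[0,0,0,0,0,0.1,-1],[0,0,0,0,0,0,-1]]
  ]
}}

```text
time_s: 10.65
ee_pos: [437.9, 123.9, 202.1]
ee_rot: [179.9, -0.5, 20.8]
force: [0.1, -0.3, 0.3]
gripper_width: 91.8
gripper_force: 0.0
```

```bash
python3 tilt.py; python3 - <<'E'
from h import *
im,W,ok=wristcloud();m=ok&(im[...,0]>120)&(im[...,1]<60)&(W[...,2]>112)&(W[...,2]<130);P=W[m]
print("knob",cv2.minEnclosingCircle(P[:,:2].astype(np.float32)),P.mean(0))
E
```

```text
lid z 0.0 rel tcp -202.0877158438546 slope deg along handle/across [0. 0.] 0
circle ((520.86083984375, 154.50729370117188), 69.44841003417969) ax [526.71936583 157.52701518] [437.88495599 123.86030124 202.08771584] [ 0.14257789 -0.30721455  0.25203122] 10.65
knob ((524.22607421875, 157.23843383789062), 13.288126945495605) [524.18168678 157.25097811 118.41137545]
```

{"api": "send_rows", "payload": {
  "targets": [
    [[0,0,0,0.1,0.04,0,-1],[0,0,0,0.2,0.08,0,-1],[0,0,0,0.13,0.05,0,-1],[0,0,0,0,0,0,-1],[0,0,0,0,0,0,-1],[0,0,0,0,0,0,-1]]
  ]
}}

```text
time_s: 11.35
ee_pos: [520.3, 156.8, 197.1]
ee_rot: [-180.0, 0.2, 20.8]
force: [0.6, 0.3, -0.9]
gripper_width: 91.4
gripper_force: 0.0
```

```bash
python3 - <<'E'
from h import *
im,d=optics.grab_frame("side");cv2.imwrite("pics/side2.png",cv2.resize(im[240:480,120:440,::-1],None,fx=2,fy=2))
E
```

```text
(no output)
```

View pics/side2.png

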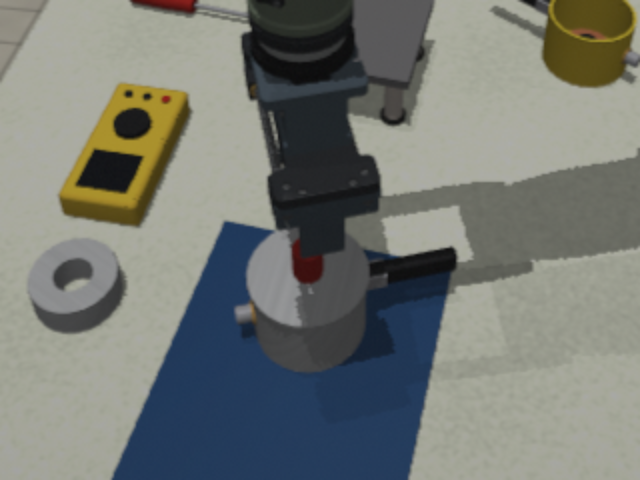

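The side picture shows the cell standing closed on the mat at crop (305,300), handle free and gripper above the red knob at (308,262). Now I descend on the knob.

{"api": "send_rows", "payload": {
  "targets": [
    [[0,0,0,0.015,0.003,-0.05,-1],[0,0,0,0,0,-0.12,-1],[0,0,0,0,0,-0.12,-1],[0,0,0,0,0,-0.1,-1],[0,0,0,0,0,-0.04,-1],[0,0,0,0,0,-0.02,-1],[0,0,0,0,0,0,-1],[0,0,0,0,0,0,-1]]
  ]
}}

```text
time_s: 12.2
ee_pos: [525.5, 158.1, 109.2]
ee_rot: [180.0, -0.1, 20.8]
force: [-0.8, -0.5, -0.0]
gripper_width: 91.3
gripper_force: 0.0
```

{"api": "send_rows", "payload": {
  "targets": [
    [[0,0,0,-0.005,-0.004,-0.012,-1],[0,0,0,0,0,0,-0.5],[0,0,0,0,0,0,0],[0,0,0,0,0,0,0.2],[0,0,0,0,0,0,0.3],[0,0,0,0,0,0,0.4],[0,0,0,0,0,0,0.6],[0,0,0,0,0,0,1],[0,0,0,0,0,0,1],[0,0,0,0,0,0,1]]
  ],
  "grip_force": 25
}}

```text
time_s: 13.2
ee_pos: [523.9, 157.1, 106.0]
ee_rot: [180.0, 0.0, 20.8]
force: [0.2, 0.7, 0.3]
gripper_width: 27.5
gripper_force: 25.0
```

{"api": "send_rows", "payload": {
  "targets": [
    [[0,0,0,0,0,0.01,1],[0,0,0,0,0,0.02,1],[0,0,0,0,0,0.03,1],[0,0,0,0,0,0.05,1],[0,0,0,0,0,0.1,1],[0,0,0,0,0,0.08,1],[0,0,0,0,0,0.03,1],[0,0,0,0,0,0,1],[0,0,0,0,0,0,1]]
  ]
}}

```text
time_s: 14.1
ee_pos: [523.5, 157.0, 169.6]
ee_rot: [180.0, 0.0, 20.8]
force: [-0.6, -0.7, -1.1]
gripper_width: 27.6
gripper_force: 25.0
```

```bash
python3 - <<'E'
from h import *
im,d=optics.grab_frame("side");cv2.imwrite("pics/side3.png",cv2.resize(im[240:480,120:440,::-1],None,fx=2,fy=2))
E
```

```text
(no output)
```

View pics/side3.png

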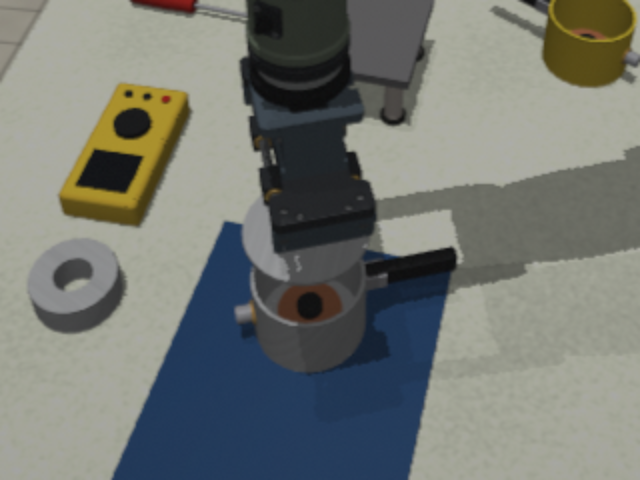

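The lid is off and the open cell stands at crop (308,305). Now I carry the lid to the far half of the mat.

{"api": "send_rows", "payload": {
  "targets": [
    [[0,0,0,0.01,0.06,0,1],[0,0,0,0.02,0.14,0,1],[0,0,0,0.02,0.18,0,1],[0,0,0,0.02,0.18,0,1],[0,0,0,0.01,0.14,0,1],[0,0,0,0.01,0.075,0,1],[0,0,0,0,0,0,1],[0,0,0,0,0,0,1]]
  ]
}}

```text
time_s: 14.95
ee_pos: [541.5, 311.5, 169.4]
ee_rot: [179.9, 0.1, 20.8]
force: [-0.6, -0.5, -0.7]
gripper_width: 27.1
gripper_force: 25.0
```

{"api": "send_rows", "payload": {
  "targets": [
    [[0,0,0,0,0,-0.05,1],[0,0,0,0,0,-0.1,1],[0,0,0,0,0,-0.14,1],[0,0,0,0,0,-0.14,1],[0,0,0,0,0,-0.09,1],[0,0,0,0,0,-0.05,1],[0,0,0,0,0,-0.03,1],[0,0,0,0,0,-0.02,1],[0,0,0,0,0,0,1],[0,0,0,0,0,0,1]]
  ]
}}

```text
time_s: 15.95
ee_pos: [542.4, 312.3, 46.8]
ee_rot: [-180.0, -0.1, 20.8]
force: [-0.0, -0.1, -0.9]
gripper_width: 27.4
gripper_force: 25.0
```

{"api": "send_rows", "payload": {
  "targets": [
    [[0,0,0,0,0,-0.015,1],[0,0,0,0,0,-0.01,1],[0,0,0,0,0,-0.005,1],[0,0,0,0,0,0,1],[0,0,0,0,0,0,1]]
  ]
}}

```text
time_s: 16.45
ee_pos: [541.9, 312.2, 40.0]
ee_rot: [180.0, 0.0, 20.8]
force: [-0.3, -0.0, -0.9]
gripper_width: 27.4
gripper_force: 25.0
```

{"api": "send_rows", "payload": {
  "targets": [
    [[0,0,0,0,0,-0.004,1],[0,0,0,0,0,0,1]]
  ]
}}

```text
time_s: 16.65
ee_pos: [541.9, 312.1, 39.1]
ee_rot: [180.0, 0.0, 20.8]
force: [-0.8, 0.2, -1.9]
gripper_width: 27.7
gripper_force: 25.0
```

{"api": "send_rows", "payload": {
  "targets": [
    [[0,0,0,0,0,-0.004,1],[0,0,0,0,0,0,1]]
  ]
}}

```text
time_s: 16.85
ee_pos: [542.0, 312.2, 39.0]
ee_rot: [180.0, -0.0, 20.8]
force: [-2.3, 0.2, 4.1]
gripper_width: 27.3
gripper_force: 25.0
```

Contact. I'll release and rise.

{"api": "send_rows", "payload": {
  "targets": [
    [[0,0,0,0,0,0,0.3],[0,0,0,0,0,0,0],[0,0,0,0,0,0,-0.5],[0,0,0,0,0,0,-1],[0,0,0,0,0,0,-1],[0,0,0,0,0,0,-1],[0,0,0,0,0,0.1,-1],[0,0,0,0,0,0.2,-1],[0,0,0,0,0,0.2,-1],[0,0,0,0,0,0.2,-1],[0,0,0,-0.2,0,0.1,-1],[0,0,0,-0.2,0,0.1,-1]]
  ]
}}

```text
time_s: 18.05
ee_pos: [461.7, 312.1, 219.6]
ee_rot: [-180.0, -0.1, 20.7]
force: [-0.8, 1.0, -0.1]
gripper_width: 91.4
gripper_force: 0.0
```

{"api": "send_rows", "payload": {
  "targets": [
    [[0,0,0,-0.2,0,0,-1],[0,0,0,-0.1,0,0,-1],[0,0,0,0,0,0,-1],[0,0,0,0,0,0,-1],[0,0,0,0,0,0,-1]]
  ]
}}

```text
time_s: 18.55
ee_pos: [403.0, 312.3, 218.3]
ee_rot: [180.0, -0.0, 20.7]
force: [0.7, -0.2, -0.1]
gripper_width: 91.2
gripper_force: 0.0
```

```bash
python3 - <<'E'
from h import *
im,d=optics.grab_frame("scene");cv2.imwrite("pics/scene4.png",cv2.resize(im[200:400,220:580,::-1],None,fx=2,fy=2))
im,W,ok=wristcloud();P=W[ok]
r=np.hypot(P[:,0]-542,P[:,1]-312);T=P[(r<70)&(r>20)&(P[:,2]>11)&(P[:,2]<25)]
print("lid",cv2.minEnclosingCircle(T[:,:2].astype(np.float32)),np.linalg.lstsq(np.c_[T[:,:2]-[542,312],np.ones(len(T))],T[:,2],rcond=None)[0])
col=im[ok];m=(col[:,2]>70)&(col[:,0]<60)&(abs(P[:,2])<10)
q=cv2.minAreaRect(P[m][:,:2].astype(np.float32));print(q,cv2.boxPoints(q).round())
E
```

```text
lid ((542.160400390625, 312.7160949707031), 55.19731903076172) [-1.30282835e-03  5.03130778e-04  1.54877129e+01]
((532.283447265625, 233.57977294921875), (338.0771484375, 239.22732543945312), 83.64402770996094) [[395.  79.]
 [632.  52.]
 [670. 388.]
 [432. 415.]]
```

View pics/scene4.png

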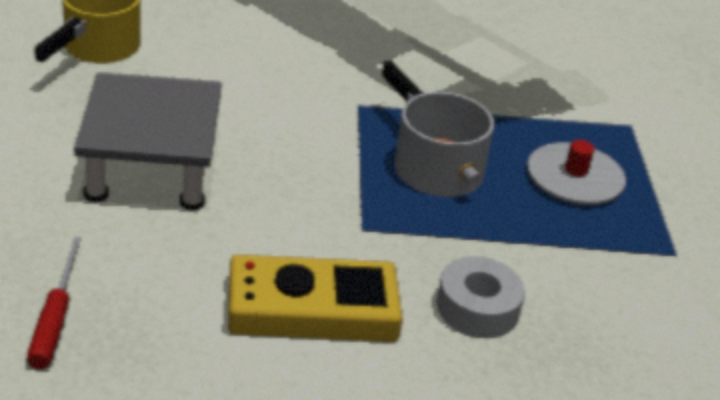

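The picture shows the open cell upright on the mat at crop (445,145). The lid lies flat, knob up, at (577,170), with a gap between them. The meter, collar and screwdriver haven't moved.

```bash
python3 -c "
from workcell import env
print(env.job_done())"
```

```text
the job is handed in; nothing more can be done
None
```

The job is handed in: the cell stands upright on the mat with its lid flat beside it, knob up, both released, and the meter, collar and screwdriver still in place; the system gave no verdict back.

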